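# Lock the sample carrier's strap with a ball-lock pin

## Robot

A 6-joint arm with a two-finger parallel gripper is mounted at the origin on a cart in front of the work surface, level with it; the furniture and walls round the work are solid. World frame = base frame: x ahead of the robot, y to its left, z up, the work surface at z = 0. Lengths are in m, angles in rad, forces in N, time in s.
With the tool pointing down it reaches from about 0.325 to 0.775 m from the base axis. Payload 5.5 kg.
Tool frame: the origin (TCP) lies midway between the tips of the shut fingers; the grasp point (between the pads) lies 19 mm behind it (tcp_to_grasp is the distance from the TCP to the grasp point, in m); z points along the fingers, y is the line along which they close (so a half turn about z gives the same grasp; the last joint's range is limited). The gripper opens to 85 mm and grips with 20 to 120 N. Pads are 22 mm wide; open, the fingers measure 114 mm over their backs; the gripper's body (76 mm by 85 mm) begins 54 mm behind the grasp point. The pads swing forward as they close: fully open they stand 13 mm farther back than shut.
Start: joints at [1.061, 0.091, 1.231, -0, 1.82, -0.057], TCP at [0.262, 0.54, 0.231] pointing down, gripper open.
Joint ranges: [-2.87, 2.87], [-0.86, 2.18], [0.17, 2.46], [-1.51, 4.65], [0.06, 2.69], [-2.65, 2.65]. Speed limits (rad/s): [2.57, 2.57, 3.01, 3.14, 3.14, 3.14].

## Interface

Orientations are given as a 3x3 rotation matrix whose columns are the frame's x, y, z axes.
In Python, from bench import observe, grab_frame, hand_in, tcp_to_grasp gives the robot as it stands.
- The arm moves only by the tool send_rows, never from a script. Its arguments are lists of equal length, an entry for each row: "offset": the shift along the tool's x, y, z in cm, a list of three; "dr": the turn, a rotation vector about the tool's x, y, z in degrees, a list of three. In form: {"offset": [[tx, ty, tz], ...], "dr": [[wx, wy, wz], ...]}. A call has 1 to 5 rows; each row shifts and turns the commanded pose from where the row before left it, along the tool's axes as they then stand; what a row does not reach is not made up. A row lasts 1/12 s, in which the tool goes at most 41.7 mm and 7.16 degrees, less where a joint would pass 70% of its speed; a pose out of reach is approached as far as the arm can. A call is refused whole if a number of a shift passes 4.17 or a number of a turn 7.16, either way. A call with a gripper value outside its range is refused whole. "fingers" is the opening, from 0 (shut) to 1 (fully open), set as the call begins (left out, the last holds). The fingers move at their own pace and stop on an object; "grip_force" is the grip in N (left out, the last holds). Time passes only in rows, so rows that do not move let the fingers close. It gives the time, the measured TCP pose, the force, the opening and the grip force at its end, in the units of the state.
- observe(): the state, without advancing time (a new reading comes with each control period).
- grab_frame(name): name is "scene" or "side" or "wrist"; returns a dict with "img" (420x560x3 uint8, red, green, blue), "fovy" (degrees; the focal length in pixels is half the picture's height over the tangent of half this angle, whatever the lens; pixels are square), "cx", "cy" (the principal point, pixels), "dist" ([k1, k2, p1, p2, k3] as OpenCV has them; the pictures are not rectified), "camera_from_world" (4x4, takes a point from world to camera coordinates); the wrist camera has in their place "T_tool_cam" (4x4, takes a point from camera to tool coordinates, whose origin is the TCP and whose axes are the flange's). Camera axes: x right, y up, looking along -z (the intrinsics and any distortion apply to the point x, -y, -z); pixel columns grow to the right and rows downward; lengths in m; the calibration is good to about 2 mm. A picture is of the moment at which its call begins: read the wrist's pose just before it. There is no depth.
- hand_in(): hands the job in; it is judged then, once.
The state is a dict: "time": time; "qpos": joint angles; "qd": joint speeds; "tau": joint torques, N m; "tcp_pos": TCP position; "tcp_rot": TCP orientation; "ft_force": force on the tool from outside, world axes, zero at the start; "ft_torque": the same for the moment, N m; "gripper_width": opening from 0.0 (shut) to 1.0 (fully open); "finger_force": force on a finger pad.
Only numpy, scipy, OpenCV 4.12 (cv2) and the standard library are available. Lean on these libraries where they do the work, as an engineer would, in place of code of your own. Each camera call takes 0.05 s, during which the arm holds its last target. There are 200 camera calls.

## Task

Make the tray of blood tubes safe for transport: swing the carrier's blue strap fully down, then take the yellow ball-lock pin by its two side buttons, squeeze them, and slide it from the brass-ringed side through the clevis and the strap's tongue until its shoulder meets the clevis. Let go so that the buttons spring out and the balls lock it behind the far cheek. Leave the tray where it is, and do not knock over or push aside the cup, the tube or the dropper bottle.

Things in the scene. Friction and masses are not known exactly. Their poses are not given: they have to be found in the camera images.
- carrier: aluminium sample carrier fixed to the worktop: base plate 111 mm (x -58 to +53) by 280 mm (y), 10 mm thick, bearing a tray of capped tubes. Origin: centre of its underside, z up. The blue strap runs along its y, from hinge lugs at y = +115 mm to a steel clevis at y = -115 mm. Both stand at x = +2 to +38 mm; the clevis is 87 mm high, 44 mm wide in y.
- bore_mouth (a point): centre of the entry hole in the clevis's front (-x) face, inside the brass ring: carrier x 2, y -115, z 65 mm; axes as carrier. The pin goes in along +x. Two cheeks, each 10 mm thick with a 16 mm hole, stand 16 mm apart with the strap's tongue between them: 36 mm from this face to the back face, behind which the balls come out.
- strap (a joint): hinge of the blue retaining strap, rad. 0: shut (level, on its stop, all holes in line); grows to 1.4 as its free end swings up. Stiff friction: it stays where it is left, and 1 to 3 N pushes it near its free end.
- strap_hinge (a point): point on the strap's hinge axis, which lies along the carrier's x: carrier x 20, y 115, z 65 mm. The shut strap runs from here level towards the carrier's -y.
- strap_push (a point): point on the upper face of the strap, 170 mm from its hinge, where it can be pushed down. The strap is 26 mm wide and 12 mm thick, centred on the hinge axis (upper face 6 mm from it); this point is 71 mm above the worktop when shut.
- strap_tip (a point): centre of the 17 mm hole in the strap's steel tongue, 230 mm from the hinge (tongue 12 mm thick, 40 mm long, 34 mm high)
- pin: ball-lock pin, about 0.16 kg, lying level. Origin on its axis at the shoulder (front end of the handle), +x to the nose, z up. Steel shank 14 mm thick, 53 mm long, its last 8 mm tapered to 7 mm. Yellow handle 60 mm long, 36 mm wide (y) and high (z), so the axis is 18 mm above the worktop; a wire eye behind it reaches x = -78 mm.
- pin_grip (a point): point on the pin's axis midway between its two red buttons, 32 mm behind the shoulder. The buttons lie in the handle's +y and -y sides, 32 mm long, 20 mm high, each 4 mm proud (44 mm over both). Squeezed flush (8 N a side) they draw the balls in so that the pin passes a hole; let go, the springs push buttons and balls out.
- pin_nose (a point): tip of the pin's nose, on its axis, 53 mm from the shoulder
- button_left (a joint): travel of the button on the pin's +y side, m: 0 out, 0.004 flush. It carries the 6.4 mm ball on that side of the shank, 42 mm ahead of the shoulder, which stands 3 mm proud at 0 (too wide for the hole) and inside the shank at 0.004
- button_right (a joint): the same for the pin's -y side
- tray: white wavy tray of dark capped blood tubes, 89 (x) by 162 (y) by 44 mm, standing loose on the carrier under the strap, which clears it by 5 mm. Origin: centre of its underside, 10 mm above the worktop
- cup: red-lidded specimen cup, 62 mm wide, 69 mm tall; a bystander. Origin: centre of its underside, z up. It stands in front of the carrier, 90 to 115 mm to the carrier's +y side of the line along which the pin goes in
- tube: upright 50 ml tube with a blue cap, 34 mm wide, 113 mm tall; a bystander. Origin: centre of its underside, z up. It stands close ahead of the pin's nose, 95 to 116 mm from the shoulder
- bottle: violet stain dropper bottle, 37 mm wide, 113 mm tall; a bystander. Origin: centre of its underside, z up. It and the pin lie on opposite sides of the carrier, either way round

How it is judged:
By the outcome, as a careful person would: the job done as asked, in the order asked, and still so for the second after the job is handed in, with the robot touching nothing.
It also fails if it takes over 54 s, if anything falls off the work surface, if the arm or the gripper's body presses on something with over 40 N, if the wrist force passes 120 N, or if a joint passes its speed limit or range.

## Working session

There is one attempt and no reset: what is moved stays moved. The work goes in short steps, Python scripts to look and compute and a tool call to move; the robot and the scene stay as the last step left them, time stands still between calls to the robot, and variables do not carry over. Pictures are saved under pics/ and viewed, at most 10 in all, crops included, and the job is handed in when it is done.

Besides the shell and the picture viewer there is one more tool, called after "Emit:" by a JSON object that holds its "op" and its "data", one argument or row to a line. send_rows: Moves the arm, as the interface text tells. Its arguments: {"type":"object","properties":{"offset":{"type":"array"},"dr":{"type":"array"},"fingers":{"type":"number"},"grip_force":{"type":"number"}},"required":["offset","dr"]}

```bash
mkdir -p pics
cat > h.py <<'E'
import numpy as np, cv2
from bench import observe, grab_frame, hand_in, tcp_to_grasp
def cam(f,st=None):
    h,w=f["img"].shape[:2]; fl=h/2/np.tan(np.radians(f["fovy"])/2)
    K=np.array([[fl,0,f["cx"]],[0,fl,f["cy"]],[0,0,1.]]); d=np.array(f["dist"],float)
    if "camera_from_world" in f: T=np.array(f["camera_from_world"])
    else:
        W=np.eye(4); W[:3,:3]=st["tcp_rot"]; W[:3,3]=st["tcp_pos"]; T=np.linalg.inv(W@np.array(f["T_tool_cam"]))
    T=np.diag([1,-1,-1,1.])@T
    return K,d,T
def ray(c,uv):
    K,d,T=c; p=cv2.undistortPoints(np.array([[uv]],float),K,d)[0,0]
    R=T[:3,:3]; return -R.T@T[:3,3], R.T@np.array([p[0],p[1],1])
def onz(c,uv,z):
    o,v=ray(c,uv); return o+v*(z-o[2])/v[2]
def tri(*cu):
    A=0;b=0
    for c,uv in cu:
        o,v=ray(c,uv); v=v/np.linalg.norm(v); P=np.eye(3)-np.outer(v,v); A=A+P; b=b+P@o
    return np.linalg.solve(A,b)
def proj(c,X):
    K,d,T=c; return cv2.projectPoints(np.array(X,float).reshape(-1,3),cv2.Rodrigues(T[:3,:3])[0],T[:3,3],K,d)[0][:,0]
def save(name,f): cv2.imwrite(f"pics/{name}.png",f["img"][:,:,::-1])
E
python3 - <<'E'
from h import *
import pickle
st=observe(); print(st, tcp_to_grasp)
fs={n:grab_frame(n) for n in("scene","side","wrist")}
pickle.dump((st,fs),open("f0.pkl","wb"))
for n,f in fs.items(): save(n+"0",f); print(n,f["fovy"],f["dist"], np.round(f.get("camera_from_world",f.get("T_tool_cam")),3).tolist())
cv2.imwrite("pics/sw.png",np.vstack([cv2.resize(fs[n]["img"][:,:,::-1],(400,300)) for n in("side","wrist")]))
E
```

```text
{'time': 0.0, 'qpos': array([ 1.06131252e+00,  9.18830056e-02,  1.23188791e+00,  1.43542089e-05,
        1.81980726e+00, -5.67056286e-02]), 'qd': array([ 0.00094066,  0.0002068 ,  0.00086795,  0.00093513,  0.00045967,
       -0.00110106]), 'tau': array([-4.07988618e-04, -4.58743894e+01, -4.18018377e+01, -1.61203343e-04,
        1.19510564e-02, -1.54231520e-05]), 'tcp_pos': array([0.26234094, 0.5392927 , 0.23013527]), 'tcp_rot': array([[-8.99236697e-01,  4.37461313e-01, -9.80538661e-04],
       [ 4.37462394e-01,  8.99235049e-01, -1.72657202e-03],
       [ 1.26426268e-04, -1.98154571e-03, -9.99998029e-01]]), 'ft_force': array([-0.77498385,  0.73435966,  0.1473788 ]), 'ft_torque': array([-5.86227522e-03,  3.04796132e-02,  8.53956006e-05]), 'finger_force': 0.0, 'gripper_width': 1.0027851186211574} 0.0187
scene 56.08435369178858 [-0.10595432  0.          0.          0.          0.        ] [[0.884, -0.468, -0.003, -0.441], [0.228, 0.426, 0.876, -0.157], [-0.409, -0.774, 0.483, -1.078], [0.0, 0.0, 0.0, 1.0]]
side 42.67203365804798 [0.01657857 0.         0.         0.         0.        ] [[0.948, -0.319, 0.0, -0.484], [0.161, 0.479, 0.863, -0.137], [-0.276, -0.818, 0.505, -1.459], [0.0, 0.0, 0.0, 1.0]]
wrist 58.130907978464286 [0.00976164 0.         0.         0.         0.        ] [[0.0, 0.964, 0.266, 0.066], [1.0, -0.001, 0.001, -0.001], [0.001, 0.266, -0.964, -0.141], [0.0, 0.0, 0.0, 1.0]]
```

View pics/scene0.png

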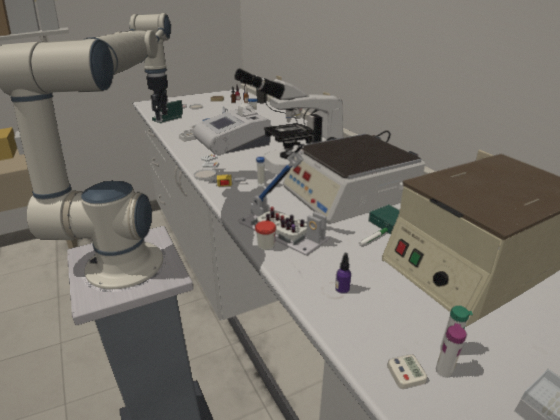

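View pics/side0.png

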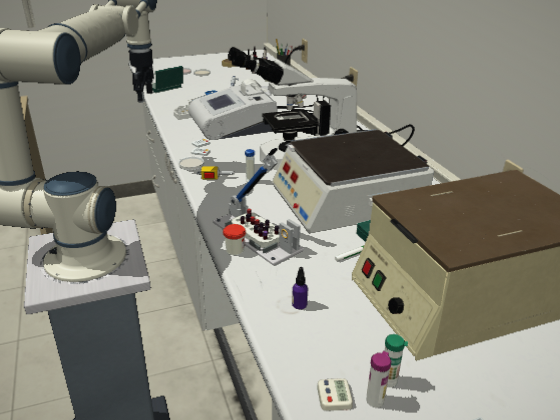

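The scene shows the carrier near (280,225), the raised blue strap from about (262,200) to (295,160), the yellow pin at (224,181), the tube at (261,170) and the cup at (266,235). The side picture shows the same, with the pin at (210,173) and the clevis at (290,235). I'll zoom in next.

Run:
```python
from h import *
import pickle
st,fs=pickle.load(open("f0.pkl","rb"))
a=fs["scene"]["img"][145:265,190:350,::-1]; b=fs["side"]["img"][140:270,165:325,::-1]
a=cv2.resize(a,None,fx=5,fy=5,interpolation=cv2.INTER_CUBIC); b=cv2.resize(b,None,fx=4.6,fy=4.6,interpolation=cv2.INTER_CUBIC)
cv2.imwrite("pics/a.png",a); cv2.imwrite("pics/b.png",b)
for n in("scene","side"):
    c=cam(fs[n]); print(n,[np.round(onz(c,uv,0.018),3).tolist() for uv in ([(224,181)] if n=="scene" else [(210,173)])])
```

```text
scene [[0.428, 0.344, 0.018]]
side [[0.431, 0.348, 0.018]]
```

View pics/a.png

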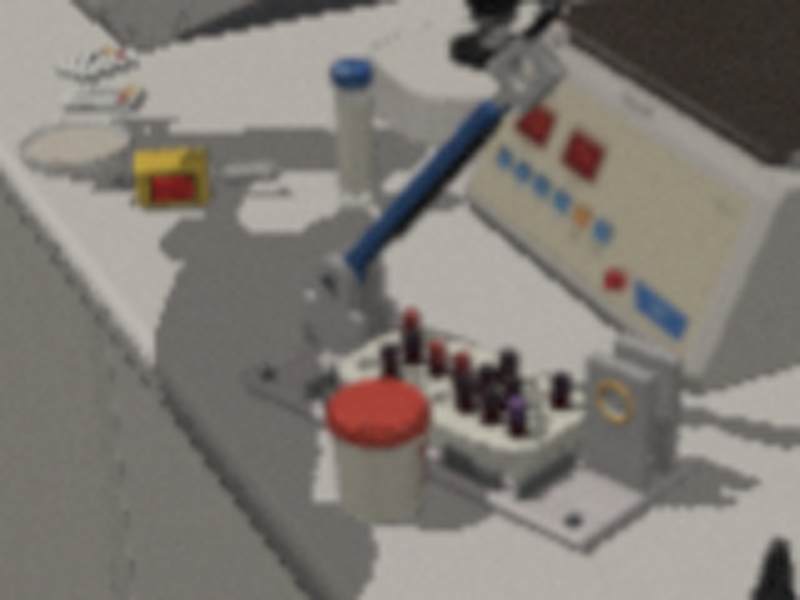

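View pics/b.png

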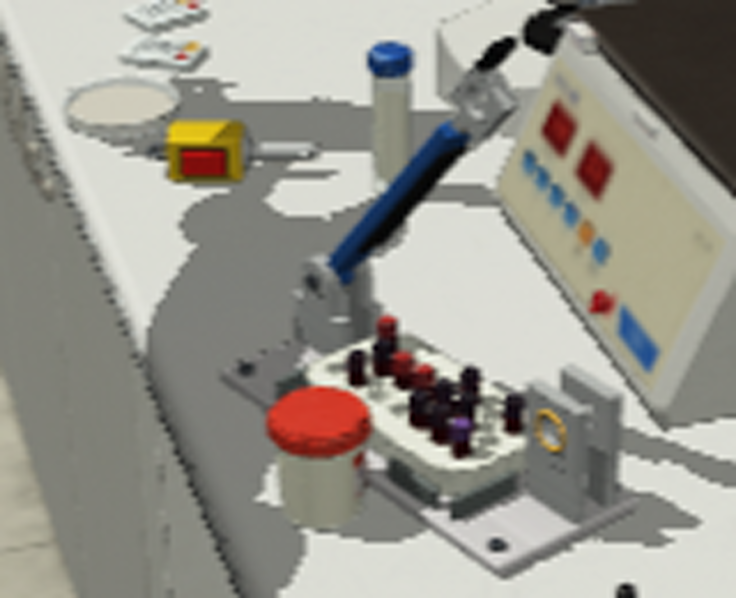

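The crops show the brass ring at a(614,402) and b(550,431), the tongue hole at a(527,70) and b(485,100), and the pin nose at a(285,188) and b(316,153). The plate corners are at a(587,552) and b(505,577), and at a(245,380) and b(222,377).

Run:
```python
from h import *
import pickle
st,fs=pickle.load(open("f0.pkl","rb"))
A=cam(fs["scene"]);B=cam(fs["side"])
a=lambda u,v:((u+.5)/5-.5+190,(v+.5)/5-.5+145)
b=lambda u,v:((u+.5)/4.6-.5+165,(v+.5)/4.6-.5+140)
P=dict(ring=((614,402),(550,431)),tip=((527,70),(485,100)),nose=((285,190),(316,155)),shoulder=((208,175),(244,153)),
 c1=((585,551),(505,576)),c2=((245,380),(222,377)),tube=((352,65),(390,55)),cup=((378,408),(318,418)),btn=((172,188),(204,163)))
for k,(p,q) in P.items():
    X=tri((A,a(*p)),(B,b(*q))); print(k,np.round(X,3),np.round(proj(A,X)[0]-a(*p),1))
for k,z in dict(c1=.01,c2=.01,nose=.018,shoulder=.018,ring=.065,cup=.069,tube=.113).items():
    p,q=P[k]; print(k,np.round(onz(A,a(*p),z),3),np.round(onz(B,b(*q),z),3))
# fit carrier pose: x,y,yaw + strap angle
from scipy.optimize import least_squares
obj=dict(ring=(.002,-.115,.065),c1=(-.058,-.14,.01),c2=(-.058,.14,.01))
def pts(x):
    c,s=np.cos(x[2]),np.sin(x[2]);R=np.array([[c,-s,0],[s,c,0],[0,0,1]])
    o=dict(obj); o["tip"]=(.02,.115-.23*np.cos(x[3]),.065+.23*np.sin(x[3]))
    return {k:R@np.array(v)+[x[0],x[1],0] for k,v in o.items()}
def res(x):
    r=[]
    for k,X in pts(x).items():
        r+=list(proj(A,X)[0]-a(*P[k][0]))+list(proj(B,X)[0]-b(*P[k][1]))
    return r
s=least_squares(res,[.5,.05,0,.8],loss="soft_l1"); print(np.round(s.x,4),np.round(s.fun,1)); print(pts(s.x))
```

```text
ring [ 0.514 -0.157  0.066] [-0.  -0.2]
tip [ 0.503 -0.071  0.241] [-0. -0.]
nose [0.505 0.309 0.016] [-0.6 -1.7]
shoulder [0.455 0.335 0.022] [0.  0.1]
c1 [ 0.473 -0.198 -0.   ] [-0.  -0.1]
c2 [0.365 0.043 0.015] [0.1 0.3]
tube [0.55  0.27  0.116] [0.1 0.2]
cup [ 0.389 -0.104  0.069] [0. 0.]
btn [0.423 0.329 0.02 ] [-0. -0.]
c1 [ 0.465 -0.21   0.01 ] [ 0.468 -0.21   0.01 ]
c2 [0.369 0.054 0.01 ] [0.367 0.05  0.01 ]
nose [0.499 0.289 0.018] [0.506 0.32  0.018]
shoulder [0.457 0.343 0.018] [0.456 0.341 0.018]
ring [ 0.514 -0.157  0.065] [ 0.515 -0.156  0.065]
cup [ 0.389 -0.105  0.069] [ 0.389 -0.105  0.069]
tube [0.554 0.279 0.113] [0.552 0.275 0.113]
[ 0.4714 -0.0556  0.365   0.8908] [ 0.9  0.8  0.7  1.3  0.1 -0.8 -0.7 -0.6 -0.6  0.  -0.2 -0.8  0.2 -0.1
 -0.2  0.1]
{'ring': array([ 0.51427814, -0.16228308,  0.065     ]), 'c1': array([ 0.46715617, -0.20705494,  0.01      ]), 'c2': array([0.36720034, 0.05449589, 0.01      ]), 'tip': array([ 0.5006113 , -0.07609927,  0.24384691])}
```

Emit:
{"op": "send_rows", "data": {
  "offset": [
    [-3.3, -1.5, 0],
    [-3.3, -1.5, 0],
    [-3.3, -1.5, 0],
    [-3.3, -1.5, 0]
  ],
  "dr": [
    [0, 0, 0],
    [0, 0, 0],
    [0, 0, 0],
    [0, 0, 0]
  ]
}}

```text
time: 0.48
tcp_pos: [0.3554, 0.4266, 0.2308]
tcp_rot: [[-0.9, 0.437, -0.0], [0.437, 0.9, -0.001], [0.0, -0.001, -1.0]]
ft_force: [0.4, 1.0, 0.0]
gripper_width: 0.995
finger_force: 0.0
```

Emit:
{"op": "send_rows", "data": {
  "offset": [
    [-3.3, -1.5, 0],
    [-3.3, -1.5, 0],
    [-3.1, -1.5, 0],
    [0, 0, 0],
    [0, 0, 0]
  ],
  "dr": [
    [0, 0, 0],
    [0, 0, 0],
    [0, 0, 0],
    [0, 0, 0],
    [0, 0, 0]
  ]
}}

```text
time: 0.9
tcp_pos: [0.4234, 0.3435, 0.2309]
tcp_rot: [[-0.898, 0.441, -0.001], [0.441, 0.898, -0.0], [0.0, -0.0, -1.0]]
ft_force: [-0.5, -0.1, 0.4]
gripper_width: 0.998
finger_force: 0.0
```

Run:
```python
from h import *
import pickle
st=observe(); f=grab_frame("wrist"); pickle.dump((st,f),open("f1.pkl","wb")); save("w1",f)
print(st["time"],st["tcp_pos"],st["tcp_rot"])
```

```text
0.9 [0.4234057  0.34353312 0.23093043] [[-8.97674079e-01  4.40659663e-01 -5.55904793e-04]
 [ 4.40659848e-01  8.97674121e-01 -2.65210423e-04]
 [ 3.82153811e-04 -4.83037444e-04 -9.99999810e-01]]
```

View pics/w1.png

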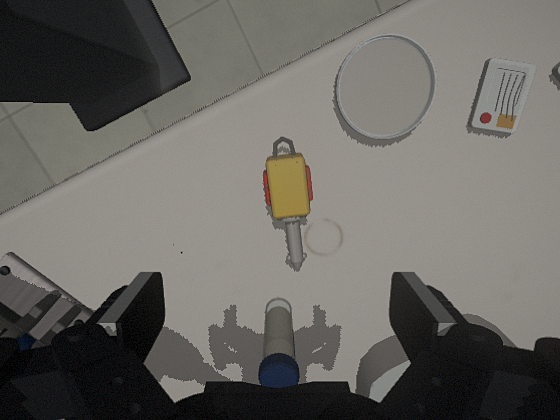

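The wrist view shows the pin handle's top face with corners near (268,156), (304,153), (311,216) and (275,219), and the nose at (297,267). The tube base is ahead at about (278,303).

Run:
```python
from h import *
import pickle
st,f=pickle.load(open("f1.pkl","rb")); c=cam(f,st)
hsv=cv2.cvtColor(f["img"],cv2.COLOR_RGB2HSV); m=cv2.inRange(hsv,(20,120,80),(35,255,255)); m[:120]=0;m[240:]=0;m[:,:240]=0;m[:,340:]=0
n=cv2.findNonZero(m); r=cv2.minAreaRect(n); bx=cv2.boxPoints(r); print(r,bx.tolist())
W=np.array([onz(c,p,.036) for p in bx]); print(np.round(W,4),[np.linalg.norm(W[i]-W[i-1]).round(4) for i in range(4)],W.mean(0).round(4))
nose=onz(c,(297,267),.018); eye=onz(c,(284,139),.018); ctr=W.mean(0)
for q in (nose,eye,onz(c,(278,303),0)): print(q.round(4))
d=nose-eye; print("len",np.linalg.norm(d),"yaw",np.degrees(np.arctan2(d[1],d[0]))); d=nose-ctr; print("yaw c-n",np.degrees(np.arctan2(d[1],d[0])),np.linalg.norm(d[:2]))
```

```text
((287.88885498046875, 187.07334899902344), (58.500301361083984, 38.444190979003906), 83.1572265625) [[265.31866455078125, 160.32177734375], [303.489013671875, 155.7413330078125], [310.45904541015625, 213.82492065429688], [272.2886962890625, 218.40536499023438]]
[[0.399  0.3429 0.036 ]
 [0.4103 0.375  0.036 ]
 [0.4615 0.3582 0.036 ]
 [0.4499 0.3247 0.036 ]] [np.float64(0.054), np.float64(0.0341), np.float64(0.0539), np.float64(0.0355)] [0.4302 0.3502 0.036 ]
[0.5114 0.3219 0.018 ]
[0.3909 0.3656 0.018 ]
[ 0.5481  0.2826 -0.    ]
len 0.12810368298973385 yaw -19.92907616227417
yaw c-n -19.206909576985996 0.08597962751993304
```

Emit:
{"op": "send_rows", "data": {
  "offset": [
    [-2.2, -3.1, -0.6],
    [-2.2, -3.1, -0.6],
    [-2.2, -3.1, -0.6],
    [-2.2, -3.1, -0.6],
    [-2.2, -3.1, -0.6]
  ],
  "dr": [
    [0, 0, 0],
    [0, 0, 0],
    [0, 0, 0],
    [0, 0, 0],
    [0, 0, 0]
  ],
  "fingers": 0
}}

```text
time: 1.37
tcp_pos: [0.4529, 0.1574, 0.2615]
tcp_rot: [[-0.901, 0.435, -0.0], [0.435, 0.901, 0.0], [0.0, 0.0, -1.0]]
ft_force: [2.0, -0.6, -0.3]
gripper_width: 0.3
finger_force: 0.0
```

Emit:
{"op": "send_rows", "data": {
  "offset": [
    [-2.2, -3.1, -0.6],
    [-2.2, -3.1, -0.6],
    [-2.2, -3.1, -0.6],
    [0, 0, 0],
    [0, 0, 0]
  ],
  "dr": [
    [0, 0, 0],
    [0, 0, 0],
    [0, 0, 0],
    [0, 0, -6.7],
    [0, 0, -6.7]
  ]
}}

```text
time: 1.78
tcp_pos: [0.4725, 0.0442, 0.2797]
tcp_rot: [[-0.977, 0.214, 0.001], [0.214, 0.977, 0.0], [-0.001, 0.0, -1.0]]
ft_force: [-0.0, -0.0, -0.7]
gripper_width: 0.004
finger_force: 0.0
```

Emit:
{"op": "send_rows", "data": {
  "offset": [
    [0, 0, 0],
    [0, 0, 0],
    [0, 0, 0],
    [0, 0, 0],
    [0, 0, 0]
  ],
  "dr": [
    [0, 0, -6.7],
    [0, 0, -6.7],
    [0, 0, -6.7],
    [0, 0, -6.7],
    [0, 0, -6.7]
  ]
}}

```text
time: 2.2
tcp_pos: [0.4721, 0.0465, 0.2792]
tcp_rot: [[-0.931, -0.365, -0.0], [-0.365, 0.931, 0.0], [0.0, 0.001, -1.0]]
ft_force: [-1.7, 0.0, 0.2]
gripper_width: -0.002
finger_force: 0.0
```

Run:
```python
from h import *
import pickle
st=observe(); fs={n:grab_frame(n) for n in("scene","side","wrist")}; pickle.dump((st,fs),open("f2.pkl","wb"))
save("w2",fs["wrist"]); a=fs["scene"]["img"][60:270,140:360,::-1]
cv2.imwrite("pics/m2.png",np.hstack([cv2.resize(a,(440,420),interpolation=cv2.INTER_CUBIC),cv2.resize(fs["wrist"]["img"][:,100:460,::-1],(360,420))]))
A=cam(fs["scene"]); print(onz(A,(190+470/5,145+200/5),0),onz(A,(190+690/5,145+375/5),0))
print(st["time"],st["tcp_pos"],st["tcp_rot"],st["qpos"])
```

```text
[ 6.32170264e-01  2.36391671e-01 -1.11022302e-16] [ 0.63407546 -0.06493756  0.        ]
2.2 [0.47212445 0.04651898 0.27916243] [[-9.30862282e-01 -3.65370119e-01 -2.95331018e-04]
 [-3.65370224e-01  9.30862170e-01  4.69242034e-04]
 [ 1.03465454e-04  5.44704871e-04 -9.99999846e-01]] [ 2.61414991e-02 -2.29354181e-01  1.45134012e+00  5.07406358e-04
  1.91988963e+00 -1.91851181e+00]
```

View pics/m2.png

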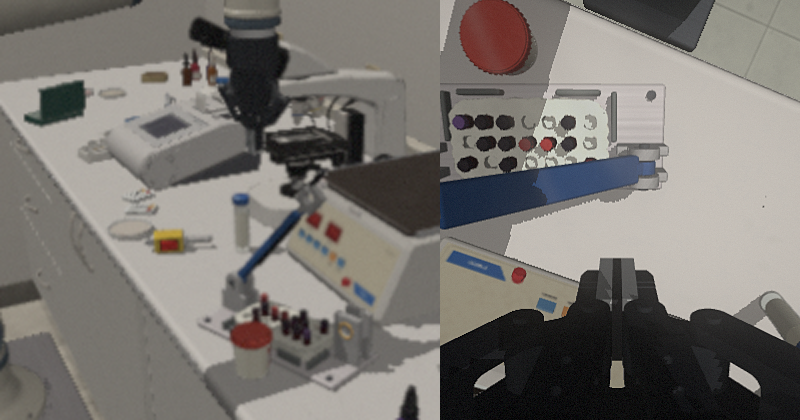

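The tool is aligned with the carrier (plate edge level in the wrist view) and the strap is still up. Now I'll go above the strap.

Emit:
{"op": "send_rows", "data": {
  "offset": [
    [0.85, -3.4, 0],
    [0.85, -3.4, 0],
    [0, 0, 2.7],
    [0, 0, 2.7],
    [0, 0, 0]
  ],
  "dr": [
    [0, 0, 0],
    [0, 0, 0],
    [0, 0, 0],
    [0, 0, 0],
    [0, 0, 0]
  ]
}}

```text
time: 2.77
tcp_pos: [0.4788, -0.0244, 0.2192]
tcp_rot: [[-0.935, -0.354, -0.009], [-0.354, 0.935, 0.001], [0.008, 0.005, -1.0]]
ft_force: [-0.5, 0.1, -1.8]
gripper_width: 0.001
finger_force: 0.0
```

Emit:
{"op": "send_rows", "data": {
  "offset": [
    [0, 0, 1.0],
    [0, 0, 1.0],
    [0, -0.6, 0.7],
    [0, -0.6, 0.7],
    [0, -0.6, 0.7]
  ],
  "dr": [
    [0, 0, 0],
    [0, 0, 0],
    [0, 0, 0],
    [0, 0, 0],
    [0, 0, 0]
  ]
}}

```text
time: 3.18
tcp_pos: [0.4878, -0.0418, 0.1848]
tcp_rot: [[-0.934, -0.358, 0.002], [-0.358, 0.934, -0.0], [-0.002, -0.001, -1.0]]
ft_force: [0.7, -0.5, 1.3]
gripper_width: -0.0
finger_force: 0.4
```

Emit:
{"op": "send_rows", "data": {
  "offset": [
    [0, -1.2, 1.6],
    [0, -1.1, 1.7],
    [0, -0.8, 1.5],
    [0, -0.7, 1.6],
    [0, -0.4, 1.6]
  ],
  "dr": [
    [0, 0, 0],
    [0, 0, 0],
    [0, 0, 0],
    [0, 0, 0],
    [0, 0, 0]
  ]
}}

```text
time: 3.6
tcp_pos: [0.5027, -0.082, 0.1037]
tcp_rot: [[-0.934, -0.357, 0.001], [-0.357, 0.934, -0.001], [-0.001, -0.001, -1.0]]
ft_force: [-0.3, 0.5, 0.6]
gripper_width: -0.001
finger_force: 0.4
```

Emit:
{"op": "send_rows", "data": {
  "offset": [
    [0, -0.4, 1.2],
    [0, -0.2, 1.0],
    [0, -0.1, 0.5],
    [0, 0, 0.3],
    [0, 0, 0]
  ],
  "dr": [
    [0, 0, 0],
    [0, 0, 0],
    [0, 0, 0],
    [0, 0, 0],
    [0, 0, 0]
  ]
}}

```text
time: 4.02
tcp_pos: [0.5046, -0.0872, 0.074]
tcp_rot: [[-0.934, -0.358, -0.0], [-0.358, 0.934, 0.0], [0.0, 0.0, -1.0]]
ft_force: [0.8, -0.3, -0.5]
gripper_width: -0.001
finger_force: 0.0
```

Emit:
{"op": "send_rows", "data": {
  "offset": [
    [0, 0, 0.2],
    [0, 0, 0.2],
    [0, 0, 0.1],
    [0, 0, 0.1],
    [0, 0, 0]
  ],
  "dr": [
    [0, 0, 0],
    [0, 0, 0],
    [0, 0, 0],
    [0, 0, 0],
    [0, 0, 0]
  ]
}}

```text
time: 4.43
tcp_pos: [0.5053, -0.0872, 0.0709]
tcp_rot: [[-0.934, -0.358, 0.003], [-0.358, 0.934, -0.001], [-0.002, -0.002, -1.0]]
ft_force: [-4.3, 0.6, 9.2]
gripper_width: -0.0
finger_force: 4.8
```

Emit:
{"op": "send_rows", "data": {
  "offset": [
    [0, 0, 0.2],
    [0, 0, 0],
    [0, 0, -2.5],
    [0, 0, -4],
    [2, 0, -3.5]
  ],
  "dr": [
    [0, 0, 0],
    [0, 0, 0],
    [0, 0, 0],
    [0, 0, 0],
    [0, 0, 0]
  ]
}}

```text
time: 4.85
tcp_pos: [0.4868, -0.0933, 0.1673]
tcp_rot: [[-0.933, -0.359, -0.0], [-0.359, 0.933, 0.001], [-0.0, 0.001, -1.0]]
ft_force: [0.2, -0.3, 1.4]
gripper_width: -0.0
finger_force: 0.0
```

Emit:
{"op": "send_rows", "data": {
  "offset": [
    [2.5, -2, -3],
    [2.5, -2, -2],
    [2, -1, 0],
    [0, 0, 0],
    [0, 0, 0]
  ],
  "dr": [
    [0, 0, 0],
    [0, 0, 0],
    [0, 0, 0],
    [0, 0, 0],
    [0, 0, 0]
  ]
}}

```text
time: 5.27
tcp_pos: [0.4392, -0.1652, 0.2155]
tcp_rot: [[-0.935, -0.356, 0.002], [-0.356, 0.935, -0.0], [-0.001, -0.001, -1.0]]
ft_force: [0.4, 0.2, -0.3]
gripper_width: 0.001
finger_force: 0.0
```

Run:
```python
from h import *
import pickle
st=observe(); fs={n:grab_frame(n) for n in("scene","side","wrist")}; pickle.dump((st,fs),open("f3.pkl","wb"))
save("w3",fs["wrist"])
print(st["time"],st["tcp_pos"],st["tcp_rot"],st["ft_force"])
```

```text
5.2667 [ 0.43916578 -0.16522043  0.21545074] [[-9.34580300e-01 -3.55748321e-01  1.67188970e-03]
 [-3.55749404e-01  9.34581300e-01 -3.92848892e-04]
 [-1.42276152e-03 -9.61922601e-04 -9.99998525e-01]] [ 0.4432693   0.15701391 -0.30623775]
```

View pics/w3.png

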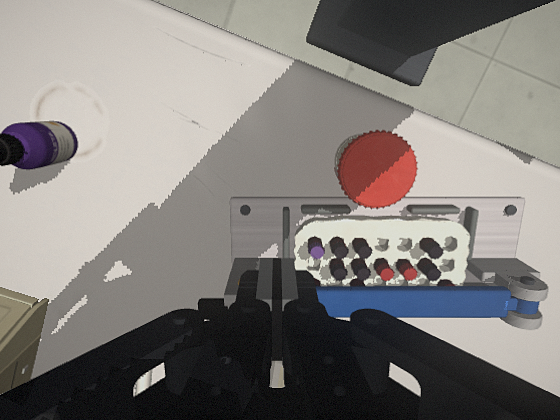

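The strap is shut and the tray and cup are in place. The plate corners are near (231,198) and (524,197), and the clevis top-front edge is near row 259, columns 233 to 298. I'll measure the edges numerically.

Run:
```python
from h import *
import pickle
st,fs=pickle.load(open("f3.pkl","rb")); f=fs["wrist"]; c=cam(f,st)
g=cv2.GaussianBlur(cv2.cvtColor(f["img"],cv2.COLOR_RGB2GRAY),(3,3),0).astype(float)
def rowedge(y,x0,x1):
    d=np.abs(np.diff(g[y,x0:x1])); i=d.argmax(); return x0+i+.5,round(d[i])
def coledge(x,y0,y1):
    d=np.abs(np.diff(g[y0:y1,x])); i=d.argmax(); return y0+i+.5,round(d[i])
print("L",[rowedge(y,222,240) for y in range(204,256,8)])
print("R",[rowedge(y,516,532) for y in range(204,256,8)])
print("F",[coledge(x,190,205) for x in range(240,520,25)])
print("clevF",[coledge(x,248,268) for x in range(238,300,8)])
print("clevL",[rowedge(y,222,245) for y in range(262,300,6)])
print("clevR",g[256:300:8,285:325].astype(int))
yaw=np.arctan2(-st["tcp_rot"][1,0],-st["tcp_rot"][0,0]); print(np.degrees(yaw))
```

```text
L [(np.float64(228.5), 6), (np.float64(229.5), 10), (np.float64(229.5), 10), (np.float64(229.5), 6), (np.float64(230.5), 6), (np.float64(230.5), 10), (np.float64(230.5), 10)]
R [(np.float64(524.5), 13), (np.float64(516.5), 27), (np.float64(521.5), 13), (np.float64(520.5), 11), (np.float64(518.5), 9), (np.float64(517.5), 13), (np.float64(516.5), 12)]
F [(np.float64(195.5), 18), (np.float64(195.5), 18), (np.float64(196.5), 17), (np.float64(203.5), 26), (np.float64(203.5), 28), (np.float64(203.5), 9), (np.float64(203.5), 7), (np.float64(203.5), 47), (np.float64(203.5), 46), (np.float64(195.5), 31), (np.float64(195.5), 32), (np.float64(195.5), 30)]
clevF [(np.float64(257.5), 27), (np.float64(257.5), 28), (np.float64(257.5), 28), (np.float64(257.5), 64), (np.float64(257.5), 62), (np.float64(257.5), 48), (np.float64(257.5), 17), (np.float64(260.5), 27)]
clevL [(np.float64(232.5), 21), (np.float64(231.5), 29), (np.float64(229.5), 28), (np.float64(227.5), 33), (np.float64(225.5), 32), (np.float64(224.5), 29), (np.float64(235.5), 42)]
clevR [[110 113 109 103 108 120 126 124 120 127 167 211 21
[... 268 characters left out ...]
 221 222 216]
 [ 71  70  69  70  70  70  71  70  70  66  52  39  35  36  36  36  37  37
   36  35  36  35  39  68 125 181 215 225 224 223 222 219 219 215 191 156
  143 144 144 144]
 [ 69  68  68  68  68  68  68  68  68  69  65  52  40  38  38  39  40  39
   37  38  38  39  38  40  40  39  40  40  38  35  34  39  54  86 142 190
  210 213 212 213]
 [ 67  66  66  67  67  67  67  67  67  67  69  65  49  37  35  36  37  37
   37  38  38  36  38  38  36  37  38  38  38  39  45  53  57  56  56  56
   56  56  56  55]
 [ 66  66  66  66  65  65  65  65  66  67  67  69  62  43  31  32  33  30
   30  32  33  32  32  32  33  32  31  31  31  31  31  34  54  82  92  91
   90  90  90  90]]
20.83940269488015
```

Run:
```python
from h import *
import pickle
from scipy.optimize import least_squares
st,fs=pickle.load(open("f3.pkl","rb")); f=fs["wrist"]; c=cam(f,st)
l=onz(c,(233,258),.087); r=onz(c,(293.5,258),.087); print("clevis",l,r,np.linalg.norm(l-r))
c1=onz(c,(229,196),.01); c2=onz(c,(525,196),.01); print("plate",c1,c2,np.linalg.norm(c1-c2))
d=c2-c1; yw=np.arctan2(-d[0],d[1]); print("yaw",np.degrees(yw)); 
obs=[((-.058,-.14,.01),(229,196)),((-.058,.14,.01),(525,196)),((.002,-.137,.087),(233,258)),((.002,-.093,.087),(293.5,258))]
def P(x,p):
    C,S=np.cos(x[2]),np.sin(x[2]); return np.array([x[0]+C*p[0]-S*p[1],x[1]+S*p[0]+C*p[1],p[2]])
s=least_squares(lambda x:np.concatenate([proj(c,P(x,p))[0]-q for p,q in obs]),[.47,-.055,.36]); print(s.x,s.fun.round(1),"ring",P(s.x,(.002,-.115,.065)))
print("yaw deg",np.degrees(s.x[2]))
for n in("scene","side"):
    print(n,proj(cam(fs[n]),P(s.x,(.002,-.115,.065))))
```

```text
clevis [ 0.4921294  -0.18300296  0.087     ] [ 0.47562804 -0.13977578  0.087     ] 0.046269692498216594
plate [ 0.46726025 -0.2047582   0.01      ] [0.36861249 0.05396669 0.01      ] 0.2768933846799984
yaw 20.871066293286113
[ 0.45906201 -0.05429644  0.3044439 ] [  7.1 -21.4  11.3  -3.8  -5.9  10.6  -9.5  13.8] ring [ 0.49544275 -0.1634085   0.065     ]
yaw deg 17.443350629995294
scene [[307.88548927 227.62817895]]
side [[278.39459562 236.1032189 ]]
```

Run:
```python
from h import *
import pickle
from scipy.optimize import least_squares
st,fs=pickle.load(open("f3.pkl","rb")); f=fs["wrist"]; c=cam(f,st)
def P(x,p):
    C,S=np.cos(x[2]),np.sin(x[2]); return np.array([x[0]+C*p[0]-S*p[1],x[1]+S*p[0]+C*p[1],p[2]])
obs=[((-.058,-.14,.01),(229,196)),((-.058,.14,.01),(525,196)),((.002,-.137,.01),(233,258))]
s=least_squares(lambda x:np.concatenate([proj(c,P(x,p))[0]-q for p,q in obs]),[.47,-.055,.36]); print(s.x,s.fun.round(1),"ring",P(s.x,(.002,-.115,.065)),"yaw",np.degrees(s.x[2]))
for z in(.01,.03,.05,.087): print(z,proj(c,P(s.x,(.002,-.137,z)))[0],proj(c,P(s.x,(.002,-.093,z)))[0])
for n in("scene","side"): print(n,proj(cam(fs[n]),P(s.x,(.002,-.115,.065))))
```

```text
[ 0.47271964 -0.05424157  0.3675426 ] [-1.5  1.2  1.7  0.3 -0.2 -1.2] ring [ 0.51590824 -0.16084244  0.065     ] yaw 21.058639776399
0.01 [232.82411473 256.75778521] [277.60689852 256.63516868]
0.03 [230.3966605  264.87754667] [277.63455746 264.74889796]
0.05 [227.68704337 273.93994682] [277.66543649 273.80449078]
0.087 [221.74343479 293.81415382] [277.73318864 293.66336338]
scene [[313.51516682 225.44071985]]
side [[285.26927991 234.2478727 ]]
```

The fit agrees across views to about 3 mm: ring at about (0.515,-0.160), yaw 21°. Next is the pin.

Emit:
{"op": "send_rows", "data": {
  "offset": [
    [-1.3, 3.7, 0],
    [-1.3, 3.7, 0],
    [-1.3, 3.7, 0],
    [-1.3, 3.7, 0],
    [-1.3, 3.7, 0]
  ],
  "dr": [
    [0, 0, 0],
    [0, 0, 0],
    [0, 0, 0],
    [0, 0, 0],
    [0, 0, 0]
  ],
  "fingers": 1,
  "grip_force": 40
}}

```text
time: 5.83
tcp_pos: [0.4334, 0.034, 0.2141]
tcp_rot: [[-0.933, -0.359, -0.001], [-0.359, 0.933, 0.0], [0.001, 0.001, -1.0]]
ft_force: [0.9, -1.1, 0.1]
gripper_width: 0.707
finger_force: 0.0
```

Emit:
{"op": "send_rows", "data": {
  "offset": [
    [-1.3, 3.7, 0],
    [-1.3, 3.7, 0],
    [-1.3, 3.7, 0],
    [-1.3, 3.7, 0],
    [-1.3, 3.7, 0]
  ],
  "dr": [
    [0, 0, 0],
    [0, 0, 0],
    [0, 0, 0],
    [0, 0, 0],
    [0, 0, 0]
  ]
}}

```text
time: 6.25
tcp_pos: [0.4273, 0.2304, 0.214]
tcp_rot: [[-0.933, -0.36, -0.001], [-0.36, 0.933, -0.0], [0.001, 0.0, -1.0]]
ft_force: [-0.2, -0.5, 0.1]
gripper_width: 0.998
finger_force: 0.0
```

Emit:
{"op": "send_rows", "data": {
  "offset": [
    [-1.3, 3.7, 0],
    [-1.3, 3.7, 0],
    [0, 0, 0],
    [0, 0, 0],
    [0, 0, 0]
  ],
  "dr": [
    [0, 0, 0],
    [0, 0, 0],
    [0, 0, 6.7],
    [0, 0, 6.7],
    [0, 0, 6.7]
  ]
}}

```text
time: 6.67
tcp_pos: [0.425, 0.3078, 0.2133]
tcp_rot: [[-1.0, -0.013, -0.002], [-0.013, 1.0, -0.001], [0.002, -0.001, -1.0]]
ft_force: [-0.2, -0.0, 0.4]
gripper_width: 1.003
finger_force: 0.0
```

Emit:
{"op": "send_rows", "data": {
  "offset": [
    [0, 0, 0],
    [0, 0, 0],
    [0, 0, 0],
    [0, 0, 0]
  ],
  "dr": [
    [0, 0, 6.7],
    [0, 0, 6.7],
    [0, 0, 6.7],
    [0, 0, 0]
  ]
}}

```text
time: 7.0
tcp_pos: [0.4255, 0.3068, 0.2137]
tcp_rot: [[-0.943, 0.332, -0.002], [0.332, 0.943, -0.001], [0.001, -0.001, -1.0]]
ft_force: [0.6, -1.2, -0.2]
gripper_width: 1.002
finger_force: 0.0
```

```bash
cat > rel.py <<'E'
from h import *
import sys
st=observe(); R=np.array(st["tcp_rot"]); t=np.array(eval(sys.argv[1]))
print(st["time"],st["tcp_pos"].round(4),"tool cm",(R.T@(t-st["tcp_pos"])*100).round(2),"yaw",np.degrees(np.arctan2(-R[1,0],-R[0,0])).round(2),"z",R[:,2].round(3),st["ft_force"].round(1),st["gripper_width"].round(3))
E
python3 rel.py "[.4305,.350,.002]"
```

```text
Traceback (most recent call last):
  File "rel.py", line 4, in <module>
    print(st["time"],st["tcp_pos"].round(4),"tool cm",(R.T@(t-st["tcp_pos"])*100).round(2),"yaw",np.degrees(np.arctan2(-R[1,0],-R[0,0])).round(2),"z",R[:,2].round(3),st["ft_force"].round(1),st["gripper_width"].round(3))
                                                                                                                                                                                              ^^^^^^^^^^^^^^^^^^^^^^^^^
AttributeError: 'float' object has no attribute 'round'
```

Emit:
{"op": "send_rows", "data": {
  "offset": [
    [1.0, 4.0, 0],
    [0, 0.2, 4],
    [0, 0, 4],
    [0, 0, 4],
    [0, 0, 0]
  ],
  "dr": [
    [0, 0, 0],
    [0, 0, 0],
    [0, 0, 0],
    [0, 0, 0],
    [0, 0, 0]
  ]
}}

```text
time: 7.42
tcp_pos: [0.4254, 0.3463, 0.0836]
tcp_rot: [[-0.946, 0.325, -0.015], [0.325, 0.946, -0.01], [0.01, -0.014, -1.0]]
ft_force: [-1.8, -1.3, -2.0]
gripper_width: 0.997
finger_force: 0.0
```

```bash
sed -i 's/st\["gripper_width"\].round(3)/round(float(st["gripper_width"]),3)/' rel.py; python3 rel.py "[.4305,.350,.002]"
python3 - <<'E'
from h import *
st=observe(); f=grab_frame("wrist"); save("w4",f); c=cam(f,st); R=st["tcp_rot"]
hsv=cv2.cvtColor(f["img"],cv2.COLOR_RGB2HSV); m=cv2.inRange(hsv,(20,120,80),(35,255,255))
n,l,s,ce=cv2.connectedComponentsWithStats(m); i=1+s[1:,4].argmax(); print(s[i])
for nm,mm in(("yellow",(l==i).astype(np.uint8)),("red",cv2.inRange(hsv,(0,150,60),(8,255,255))|cv2.inRange(hsv,(172,150,60),(180,255,255)))):
    r=cv2.minAreaRect(cv2.findNonZero(mm)); bx=cv2.boxPoints(r); print(nm,bx.round(1).tolist())
    W=np.array([onz(c,p,.036 if nm=="yellow" else .02) for p in bx]); 
    print(W.round(4).tolist(),np.linalg.norm(W[0]-W[1]),np.linalg.norm(W[1]-W[2])); print("ctr",W.mean(0)); print("tool cm",(R.T@(W.mean(0)-st["tcp_pos"])*100).round(2))
    for k in(0,1):
        d=W[k+1]-W[k]; print(np.degrees(np.arctan2(d[1],d[0])))
E
```

```text
7.4167 [0.4254 0.3463 0.0836] tool cm [-0.44  0.63  8.14] yaw -18.96 z [-0.015 -0.01  -1.   ] [-1.8 -1.3 -2. ] 0.997
[ 258  184   67  107 6638]
yellow [[258.0, 290.0], [258.0, 184.0], [324.0, 184.0], [324.0, 290.0]]
[[0.4494, 0.3253, 0.036], [0.3939, 0.3451, 0.036], [0.4047, 0.3768, 0.036], [0.4608, 0.3595, 0.036]] 0.058884129453956095 0.033474244863609615
ctr [0.42721858 0.35165768 0.036     ]
tool cm [-0.04  0.63  4.75]
160.36243462413532
71.24018360494955
red [[251.0, 206.0], [329.0, 206.0], [329.0, 265.0], [251.0, 265.0]]
[[0.4069, 0.3352, 0.02], [0.4209, 0.3765, 0.02], [0.4547, 0.3662, 0.02], [0.4402, 0.3231, 0.02]] 0.04356716964530041 0.0353370492016457
ctr [0.43065304 0.35026402 0.02      ]
tool cm [-0.43  0.64  6.34]
71.29677327719519
-16.900343939429202
```

View pics/w4.png

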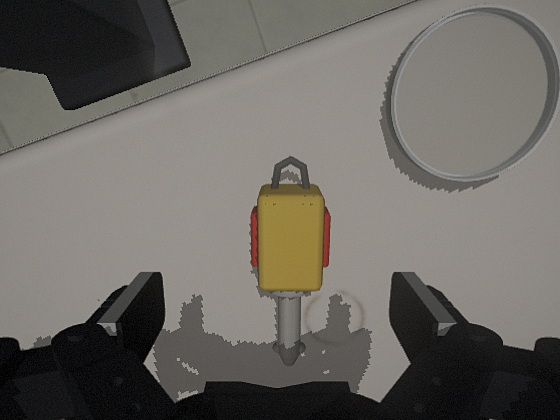

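The close view shows the pin aligned with the gripper: handle at (258–324,184–290), nose at (290,365), and a small lateral offset.

Emit:
{"op": "send_rows", "data": {
  "offset": [
    [-0.4, 0.6, 0],
    [0, 0, 2],
    [0, 0, 2],
    [0, 0, 0],
    [0, 0, 0]
  ],
  "dr": [
    [0, 0, 0],
    [0, 0, 0],
    [0, 0, 0],
    [0, 0, 0],
    [0, 0, 0]
  ]
}}

```text
time: 7.88
tcp_pos: [0.4375, 0.3539, 0.0574]
tcp_rot: [[-0.944, 0.329, 0.002], [0.329, 0.944, 0.002], [-0.002, 0.002, -1.0]]
ft_force: [-0.0, 0.1, 0.1]
gripper_width: 0.999
finger_force: 0.0
```

```bash
python3 rel.py "[.4305,.3505,.002]"
```

```text
7.8833 [0.4375 0.3539 0.0574] tool cm [ 0.55 -0.56  5.54] yaw -19.2 z [ 0.002  0.002 -1.   ] [-0.   0.1  0.1] 0.999
```

Emit:
{"op": "send_rows", "data": {
  "offset": [
    [0.55, -0.55, 1.5],
    [0, 0, 1.5],
    [0, 0, 1.5],
    [0, 0, 0.7],
    [0, 0, 0]
  ],
  "dr": [
    [0, 0, 0],
    [0, 0, 0],
    [0, 0, 0],
    [0, 0, 0],
    [0, 0, 0]
  ]
}}

```text
time: 8.3
tcp_pos: [0.4298, 0.3499, 0.0036]
tcp_rot: [[-0.944, 0.329, 0.0], [0.329, 0.944, 0.0], [-0.0, 0.0, -1.0]]
ft_force: [-0.5, -0.4, 0.8]
gripper_width: 1.001
finger_force: 0.0
```

Emit:
{"op": "send_rows", "data": {
  "offset": [
    [0, 0, 0],
    [0, 0, 0]
  ],
  "dr": [
    [0, 0, 0],
    [0, 0, 0]
  ]
}}

```text
time: 8.47
tcp_pos: [0.4304, 0.3504, 0.005]
tcp_rot: [[-0.944, 0.329, 0.002], [0.329, 0.944, 0.002], [-0.002, 0.003, -1.0]]
ft_force: [0.1, -0.3, -0.3]
gripper_width: 1.002
finger_force: 0.0
```

```bash
python3 rel.py "[.4305,.3505,.002]"
```

```text
8.4667 [0.4304 0.3504 0.005 ] tool cm [-0.    0.01  0.3 ] yaw -19.24 z [ 0.002  0.002 -1.   ] [ 0.1 -0.3 -0.3] 1.002
```

Emit:
{"op": "send_rows", "data": {
  "offset": [
    [0, 0, 0.3],
    [0, 0, 0],
    [0, 0, 0],
    [0, 0, 0],
    [0, 0, 0]
  ],
  "dr": [
    [0, 0, 0],
    [0, 0, 0],
    [0, 0, 0],
    [0, 0, 0],
    [0, 0, 0]
  ],
  "fingers": 0,
  "grip_force": 40
}}

```text
time: 8.88
tcp_pos: [0.4298, 0.35, 0.0007]
tcp_rot: [[-0.944, 0.33, 0.001], [0.33, 0.944, 0.001], [-0.001, 0.001, -1.0]]
ft_force: [1.1, 1.2, 12.2]
gripper_width: 0.414
finger_force: 42.0
```

Emit:
{"op": "send_rows", "data": {
  "offset": [
    [0, 0, 0],
    [0, 0, 0],
    [0, 0, 0],
    [0, 0, -0.5],
    [0, 0, -1]
  ],
  "dr": [
    [0, 0, 0],
    [0, 0, 0],
    [0, 0, 0],
    [0, 0, 0],
    [0, 0, 0]
  ]
}}

```text
time: 9.3
tcp_pos: [0.4281, 0.3487, 0.013]
tcp_rot: [[-0.944, 0.33, -0.003], [0.33, 0.944, -0.003], [0.002, -0.004, -1.0]]
ft_force: [-0.2, 0.1, -2.1]
gripper_width: 0.417
finger_force: 40.1
```

Emit:
{"op": "send_rows", "data": {
  "offset": [
    [0, 0, -4],
    [0, 0, -4],
    [0, 0, -4],
    [0, 0, -4],
    [0, 0, -3]
  ],
  "dr": [
    [0, 0, 0],
    [0, 0, 0],
    [0, 0, 0],
    [0, 0, 0],
    [0, 0, 0]
  ]
}}

```text
time: 9.72
tcp_pos: [0.4294, 0.3497, 0.2092]
tcp_rot: [[-0.944, 0.33, 0.003], [0.33, 0.944, 0.002], [-0.002, 0.003, -1.0]]
ft_force: [0.6, 0.2, -0.6]
gripper_width: 0.421
finger_force: 40.5
```

Emit:
{"op": "send_rows", "data": {
  "offset": [
    [-1.2, -3.7, 0],
    [-1.2, -3.7, 0],
    [-1.2, -3.7, 0],
    [-1.2, -3.7, 0],
    [-1.2, -3.7, 0]
  ],
  "dr": [
    [0, 0, 0],
    [0, 0, 0],
    [0, 0, 0],
    [0, 0, 0],
    [0, 0, 0]
  ]
}}

```text
time: 10.13
tcp_pos: [0.4243, 0.1536, 0.205]
tcp_rot: [[-0.944, 0.329, -0.0], [0.329, 0.944, -0.0], [0.0, -0.0, -1.0]]
ft_force: [0.0, 0.3, -1.3]
gripper_width: 0.418
finger_force: 40.8
```

Emit:
{"op": "send_rows", "data": {
  "offset": [
    [-1.2, -3.7, 0],
    [-1.2, -3.7, 0],
    [-1.2, -3.7, 0],
    [-1.2, -3.7, 0],
    [-1.2, -3.7, 0]
  ],
  "dr": [
    [0, 0, 0],
    [0, 0, 0],
    [0, 0, 0],
    [0, 0, 0],
    [0, 0, 0]
  ]
}}

```text
time: 10.55
tcp_pos: [0.4199, -0.041, 0.2052]
tcp_rot: [[-0.944, 0.329, 0.0], [0.329, 0.944, -0.0], [-0.0, 0.0, -1.0]]
ft_force: [0.9, -0.7, -1.2]
gripper_width: 0.416
finger_force: 40.8
```

Emit:
{"op": "send_rows", "data": {
  "offset": [
    [-1.2, -3.7, 0],
    [-1.2, -3.7, 0],
    [0, 0, 0],
    [0, 0, 0],
    [0, 0, 0]
  ],
  "dr": [
    [0, 0, 0],
    [0, 0, 0],
    [0, 0, -6.7],
    [0, 0, -6.7],
    [0, 0, -6.7]
  ]
}}

```text
time: 10.97
tcp_pos: [0.4184, -0.1181, 0.2049]
tcp_rot: [[-1.0, -0.018, -0.001], [-0.018, 1.0, 0.0], [0.001, 0.0, -1.0]]
ft_force: [-0.1, -0.1, -0.7]
gripper_width: 0.416
finger_force: 41.0
```

Emit:
{"op": "send_rows", "data": {
  "offset": [
    [0, 0, 0],
    [0, 0, 0],
    [0, 0, 0],
    [0, 0, 0],
    [0, 0, 0]
  ],
  "dr": [
    [0, 0, -6.7],
    [0, 0, -6.7],
    [0, 0, -6.7],
    [0, 0, 0],
    [0, 0, 0]
  ]
}}

```text
time: 11.38
tcp_pos: [0.4187, -0.117, 0.2049]
tcp_rot: [[-0.935, -0.354, -0.0], [-0.354, 0.935, 0.0], [0.0, 0.0, -1.0]]
ft_force: [-0.1, -0.5, -1.8]
gripper_width: 0.418
finger_force: 41.0
```

```bash
python3 rel.py "[.412,-.1995,.10]"
```

```text
11.3833 [ 0.4187 -0.117   0.2049] tool cm [ 3.55 -7.48 10.49] yaw 20.75 z [-0.  0. -1.] [-0.1 -0.5 -1.8] 0.418
```

Emit:
{"op": "send_rows", "data": {
  "offset": [
    [1.8, -3.7, 0],
    [1.8, -3.7, 0],
    [0, 0, 3.5],
    [0, 0, 3.5],
    [0, 0, 3.5]
  ],
  "dr": [
    [0, 0, 0],
    [0, 0, 0],
    [0, 0, 0],
    [0, 0, 0],
    [0, 0, 0]
  ]
}}

```text
time: 11.8
tcp_pos: [0.4118, -0.2, 0.0991]
tcp_rot: [[-0.936, -0.352, 0.001], [-0.352, 0.936, -0.001], [-0.001, -0.001, -1.0]]
ft_force: [0.1, 0.4, -1.4]
gripper_width: 0.413
finger_force: 41.3
```

Emit:
{"op": "send_rows", "data": {
  "offset": [
    [0, 0, 2.5],
    [0, 0, 2.5],
    [0, 0, 0],
    [0, 0, 0],
    [0, 0, 0]
  ],
  "dr": [
    [0, 0, 0],
    [0, 0, 0],
    [0, 0, 0],
    [0, 0, 0],
    [0, 0, 0]
  ]
}}

```text
time: 12.22
tcp_pos: [0.4126, -0.1994, 0.0516]
tcp_rot: [[-0.934, -0.356, 0.002], [-0.356, 0.934, -0.001], [-0.001, -0.002, -1.0]]
ft_force: [0.2, 0.8, -0.9]
gripper_width: 0.417
finger_force: 41.2
```

```bash
python3 rel.py "[.412,-.1995,.048]"
python3 - <<'E'
from h import *
import pickle
st=observe(); fs={n:grab_frame(n) for n in("scene","side","wrist")}; pickle.dump((st,fs),open("f5.pkl","wb"))
w=cv2.resize(fs["wrist"]["img"][:,150:430,::-1],(400,600)); 
s=cv2.resize(fs["side"]["img"][190:265,230:330,::-1],(400,300),interpolation=cv2.INTER_CUBIC); a=cv2.resize(fs["scene"]["img"][185:260,255:355,::-1],(400,300),interpolation=cv2.INTER_CUBIC)
cv2.imwrite("pics/m5.png",np.hstack([w,np.vstack([a,s])]))
E
```

```text
12.2167 [ 0.4126 -0.1994  0.0516] tool cm [0.06 0.01 0.36] yaw 20.88 z [ 0.002 -0.001 -1.   ] [ 0.2  0.8 -0.9] 0.417
```

View pics/m5.png

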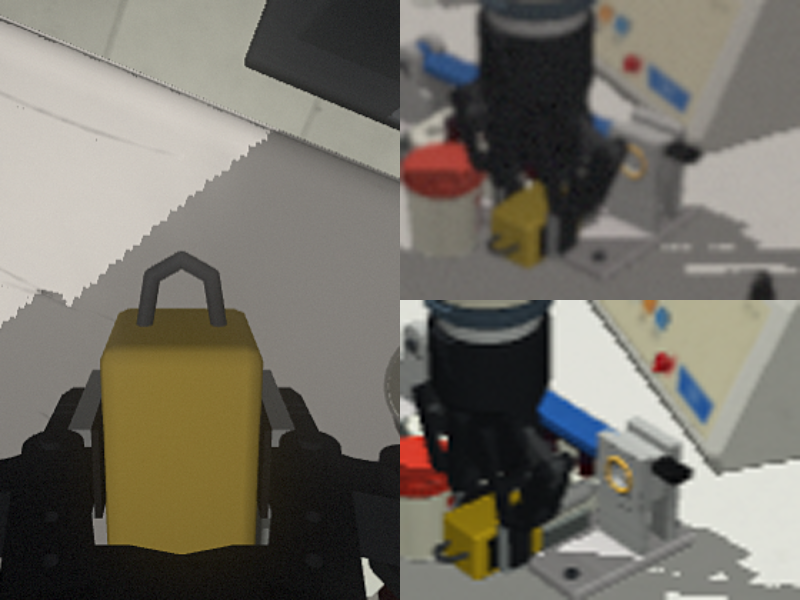

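The picture shows the pin held level with its nose facing the clevis. The brass ring is clear at (632,160) in the scene crop and (619,473) in the side crop. I'll refine the ring centre from its colour.

Run:
```python
from h import *
import pickle
st,fs=pickle.load(open("f5.pkl","rb"))
C={"scene":(255+(632-400)/4,185+160/4),"side":(230+219/4,190+173/4)}; o=[]
for n,(u,v) in C.items():
    im=fs[n]["img"]; hsv=cv2.cvtColor(im,cv2.COLOR_RGB2HSV); m=np.zeros(hsv.shape[:2],np.uint8); u0,v0=int(u),int(v)
    m[v0-8:v0+9,u0-8:u0+9]=cv2.inRange(hsv,(8,70,60),(30,255,255))[v0-8:v0+9,u0-8:u0+9]
    p=cv2.findNonZero(m); e=cv2.fitEllipse(p); x,y,w,h=cv2.boundingRect(p); print(n,len(p),e,(x+w/2-.5,y+h/2-.5),(u,v))
    o.append((cam(fs[n]),(x+w/2-.5,y+h/2-.5)))
    print(onz(o[-1][0],o[-1][1],.065))
X=tri(*o); print("ring",X)
# pin check: handle rear eye/shoulder prediction in the carrier line
R=np.array(st["tcp_rot"]); g=st["tcp_pos"]+np.array([0,0,.017]); d=-R[:,0]
print("lateral of ring from pin axis (carrier y)",[(Y[:2]-g[:2])@R[:2,1]*1000 for Y in (X,np.array([.5159,-.1608,.065]))],"ahead",(X-g)@d)
```

```text
scene 21 ((312.5415954589844, 224.97396850585938), (5.965338706970215, 7.780282974243164), 152.29615783691406) (313.0, 225.0) (313.0, 225.0)
[ 0.51588764 -0.1580682   0.065     ]
side 32 ((284.1288146972656, 233.31149291992188), (5.505897521972656, 8.469297409057617), 155.13250732421875) (284.0, 233.0) (284.75, 233.25)
[ 0.51482084 -0.15405683  0.065     ]
ring [ 0.51023615 -0.16628661  0.07227012]
lateral of ring from pin axis (carrier y) [np.float64(-3.8877979931427364), np.float64(-0.7800951876608946)] ahead 0.10306866074049327
```

Run:
```python
from h import *
import pickle
st,fs=pickle.load(open("f5.pkl","rb")); R=np.array(st["tcp_rot"]); g=st["tcp_pos"]+np.array([0,0,.017])
# pin frame: x=-toolx, y=tooly, z up ; handle corners rel to grip
W=lambda p: g+p[0]*-R[:,0]+p[1]*R[:,1]+np.array([0,0,p[2]])
for n in("scene","side"):
    c=cam(fs[n]); hsv=cv2.cvtColor(fs[n]["img"],cv2.COLOR_RGB2HSV); m=cv2.inRange(hsv,(18,120,50),(35,255,255)); m[:225]=0; m[:, :230]=0; m[:,310:]=0; m[270:]=0
    k,l,s,_=cv2.connectedComponentsWithStats(m); i=1+s[1:,4].argmax(); x,y,w,h=s[i,:4]; mm=l==i
    pr=np.array([proj(c,W((a,b,z)))[0] for a in(-.028,.028) for b in(-.018,.018) for z in(-.018,.018)])
    ys,xs=np.nonzero(mm); print(n,"obs L,B",x-.5,y+h-.5,"lowest at col",xs[ys==ys.max()].mean(),"pred",pr[:,0].min().round(1),pr[:,1].max().round(1))
    print(" ring pred wrist",proj(c,np.array([.5159,-.1608,.065]))[0].round(1),"d/dy",(proj(c,W((.1,.01,0)))-proj(c,W((.1,0,0))))[0].round(2),"d/dz",(proj(c,W((.1,.0,.01)))-proj(c,W((.1,0,0))))[0].round(2),"axis@face",proj(c,W((.110,0,0)))[0].round(1))
```

```text
scene obs L,B 277.5 251.5 lowest at col 286.5 pred 276.4 253.0
 ring pred wrist [313.5 225.4] d/dy [-2.77 -1.19] d/dz [ 0.12 -3.  ] axis@face [313.3 224.3]
side obs L,B 240.5 259.5 lowest at col 249.0 pred 239.6 261.1
 ring pred wrist [285.3 234.2] d/dy [-2.47 -1.58] d/dz [ 0.06 -3.16] axis@face [285. 233.]
```

Emit:
{"op": "send_rows", "data": {
  "offset": [
    [0, 0.15, 0.35],
    [-1.0, 0, 0],
    [-1.0, 0, 0],
    [0, 0, 0],
    [0, 0, 0]
  ],
  "dr": [
    [0, 0, 0],
    [0, 0, 0],
    [0, 0, 0],
    [0, 0, 0],
    [0, 0, 0]
  ]
}}

```text
time: 12.78
tcp_pos: [0.4306, -0.19, 0.0463]
tcp_rot: [[-0.933, -0.359, -0.0], [-0.359, 0.933, 0.0], [0.0, 0.0, -1.0]]
ft_force: [-0.5, 0.3, -1.6]
gripper_width: 0.42
finger_force: 41.2
```

Emit:
{"op": "send_rows", "data": {
  "offset": [
    [-0.3, 0, 0],
    [-0.3, 0, 0],
    [-0.3, 0, 0],
    [0, 0, 0],
    [0, 0, 0]
  ],
  "dr": [
    [0, 0, 0],
    [0, 0, 0],
    [0, 0, 0],
    [0, 0, 0],
    [0, 0, 0]
  ]
}}

```text
time: 13.2
tcp_pos: [0.4384, -0.1872, 0.0463]
tcp_rot: [[-0.934, -0.358, -0.0], [-0.358, 0.934, 0.0], [0.0, 0.0, -1.0]]
ft_force: [-0.4, -1.0, -1.9]
gripper_width: 0.413
finger_force: 41.2
```

```bash
python3 rel.py "[.4862,-.1708,.048]"
```

```text
13.2 [ 0.4384 -0.1872  0.0463] tool cm [-5.05 -0.18 -0.17] yaw 20.96 z [-0.  0. -1.] [-0.4 -1.  -1.9] 0.413
```

Emit:
{"op": "send_rows", "data": {
  "offset": [
    [0, 0, -0.15],
    [-0.3, 0, 0],
    [-0.3, 0, 0],
    [0, 0, 0]
  ],
  "dr": [
    [0, 0, 0],
    [0, 0, 0],
    [0, 0, 0],
    [0, 0, 0]
  ]
}}

```text
time: 13.53
tcp_pos: [0.4442, -0.1847, 0.0477]
tcp_rot: [[-0.934, -0.358, -0.0], [-0.358, 0.934, 0.001], [0.0, 0.001, -1.0]]
ft_force: [-0.3, 1.8, -1.0]
gripper_width: 0.415
finger_force: 41.3
```

Emit:
{"op": "send_rows", "data": {
  "offset": [
    [-0.3, 0, 0],
    [0, 0, 0]
  ],
  "dr": [
    [0, 0, 0],
    [0, 0, 0]
  ]
}}

```text
time: 13.7
tcp_pos: [0.4471, -0.1835, 0.0476]
tcp_rot: [[-0.934, -0.358, -0.0], [-0.358, 0.934, 0.001], [-0.0, 0.001, -1.0]]
ft_force: [-0.4, 1.7, -1.6]
gripper_width: 0.413
finger_force: 41.3
```

Emit:
{"op": "send_rows", "data": {
  "offset": [
    [-0.3, 0, 0],
    [-0.3, 0, 0],
    [0, 0, 0]
  ],
  "dr": [
    [0, 0, 0],
    [0, 0, 0],
    [0, 0, 0]
  ]
}}

```text
time: 13.95
tcp_pos: [0.4528, -0.1813, 0.0476]
tcp_rot: [[-0.934, -0.358, -0.0], [-0.358, 0.934, 0.001], [-0.0, 0.001, -1.0]]
ft_force: [0.4, 2.4, -2.2]
gripper_width: 0.415
finger_force: 41.2
```

Emit:
{"op": "send_rows", "data": {
  "offset": [
    [-0.3, 0, 0],
    [-0.3, 0, 0],
    [0, 0, 0]
  ],
  "dr": [
    [0, 0, 0],
    [0, 0, 0],
    [0, 0, 0]
  ]
}}

```text
time: 14.2
tcp_pos: [0.4584, -0.1792, 0.0476]
tcp_rot: [[-0.934, -0.358, 0.0], [-0.358, 0.934, 0.001], [-0.0, 0.001, -1.0]]
ft_force: [-0.7, 4.3, -2.2]
gripper_width: 0.418
finger_force: 41.2
```

Emit:
{"op": "send_rows", "data": {
  "offset": [
    [0, 0.1, 0],
    [-0.3, 0, 0],
    [-0.3, 0, 0],
    [0, 0, 0]
  ],
  "dr": [
    [0, 0, 0],
    [0, 0, 0],
    [0, 0, 0],
    [0, 0, 0]
  ]
}}

```text
time: 14.53
tcp_pos: [0.4639, -0.1768, 0.0481]
tcp_rot: [[-0.934, -0.358, 0.001], [-0.358, 0.934, -0.001], [-0.001, -0.001, -1.0]]
ft_force: [-0.1, -0.3, -1.9]
gripper_width: 0.417
finger_force: 41.3
```

Emit:
{"op": "send_rows", "data": {
  "offset": [
    [-0.3, 0, 0],
    [-0.3, 0, 0],
    [0, 0, 0]
  ],
  "dr": [
    [0, 0, 0],
    [0, 0, 0],
    [0, 0, 0]
  ]
}}

```text
time: 14.78
tcp_pos: [0.4695, -0.1745, 0.048]
tcp_rot: [[-0.934, -0.358, 0.001], [-0.358, 0.934, -0.0], [-0.001, -0.001, -1.0]]
ft_force: [0.1, 0.4, -0.8]
gripper_width: 0.419
finger_force: 41.3
```

Smooth. About 18 mm are left.

Emit:
{"op": "send_rows", "data": {
  "offset": [
    [-0.3, 0, 0],
    [-0.3, 0, 0],
    [-0.3, 0, 0],
    [0, 0, 0]
  ],
  "dr": [
    [0, 0, 0],
    [0, 0, 0],
    [0, 0, 0],
    [0, 0, 0]
  ]
}}

```text
time: 15.12
tcp_pos: [0.4778, -0.1711, 0.0478]
tcp_rot: [[-0.934, -0.358, 0.0], [-0.358, 0.934, 0.0], [-0.0, -0.0, -1.0]]
ft_force: [0.2, 0.2, -1.7]
gripper_width: 0.416
finger_force: 41.3
```

Emit:
{"op": "send_rows", "data": {
  "offset": [
    [-0.2, 0, 0],
    [-0.2, 0, 0],
    [-0.1, 0, 0],
    [0, 0, 0]
  ],
  "dr": [
    [0, 0, 0],
    [0, 0, 0],
    [0, 0, 0],
    [0, 0, 0]
  ]
}}

```text
time: 15.45
tcp_pos: [0.4821, -0.1694, 0.0478]
tcp_rot: [[-0.934, -0.358, 0.0], [-0.358, 0.934, 0.0], [-0.0, 0.0, -1.0]]
ft_force: [0.1, -0.1, -1.7]
gripper_width: 0.416
finger_force: 41.3
```

Emit:
{"op": "send_rows", "data": {
  "offset": [
    [-0.2, 0, 0],
    [-0.1, 0, 0],
    [0, 0, 0]
  ],
  "dr": [
    [0, 0, 0],
    [0, 0, 0],
    [0, 0, 0]
  ]
}}

```text
time: 15.7
tcp_pos: [0.4849, -0.1683, 0.0478]
tcp_rot: [[-0.934, -0.358, 0.0], [-0.358, 0.934, 0.0], [-0.0, -0.0, -1.0]]
ft_force: [0.7, 0.1, -1.6]
gripper_width: 0.414
finger_force: 41.3
```

Emit:
{"op": "send_rows", "data": {
  "offset": [
    [-0.2, 0, 0],
    [0, 0, 0]
  ],
  "dr": [
    [0, 0, 0],
    [0, 0, 0]
  ]
}}

```text
time: 15.87
tcp_pos: [0.4854, -0.1682, 0.0477]
tcp_rot: [[-0.934, -0.357, -0.003], [-0.357, 0.934, -0.001], [0.003, 0.0, -1.0]]
ft_force: [-5.7, -1.5, 1.9]
gripper_width: 0.414
finger_force: 41.6
```

Emit:
{"op": "send_rows", "data": {
  "offset": [
    [-0.15, 0, 0],
    [0, 0, 0]
  ],
  "dr": [
    [0, 0, 0],
    [0, 0, 0]
  ]
}}

```text
time: 16.03
tcp_pos: [0.4854, -0.1682, 0.0478]
tcp_rot: [[-0.934, -0.357, -0.006], [-0.357, 0.934, -0.002], [0.007, 0.001, -1.0]]
ft_force: [-12.5, -3.8, 4.8]
gripper_width: 0.416
finger_force: 42.0
```

Emit:
{"op": "send_rows", "data": {
  "offset": [
    [0, 0, 0],
    [0, 0, 0],
    [0, 0, 0],
    [0, 0, 0],
    [0, 0, 0]
  ],
  "dr": [
    [0, 0, 0],
    [0, 0, 0],
    [0, 0, 0],
    [0, 0, 0],
    [0, 0, 0]
  ],
  "fingers": 0.8
}}

```text
time: 16.45
tcp_pos: [0.4884, -0.1671, 0.0482]
tcp_rot: [[-0.934, -0.358, 0.001], [-0.358, 0.934, -0.0], [-0.001, -0.001, -1.0]]
ft_force: [1.3, -0.0, 0.1]
gripper_width: 0.798
finger_force: 0.0
```

```bash
python3 rel.py "[.4862,-.1708,.048]"
```

```text
16.45 [ 0.4884 -0.1671  0.0482] tool cm [ 0.33 -0.26  0.02] yaw 20.97 z [ 0.001 -0.    -1.   ] [ 1.3 -0.   0.1] 0.798
```

Emit:
{"op": "send_rows", "data": {
  "offset": [
    [0, 0, -1],
    [0, 0, -2],
    [0, 0, -3],
    [0, 0, -4],
    [0, 0, -4]
  ],
  "dr": [
    [0, 0, 0],
    [0, 0, 0],
    [0, 0, 0],
    [0, 0, 0],
    [0, 0, 0]
  ]
}}

```text
time: 16.87
tcp_pos: [0.4874, -0.1668, 0.1893]
tcp_rot: [[-0.934, -0.358, -0.001], [-0.358, 0.934, 0.001], [0.001, 0.001, -1.0]]
ft_force: [0.6, -0.5, 0.9]
gripper_width: 0.797
finger_force: 0.0
```

Emit:
{"op": "send_rows", "data": {
  "offset": [
    [4, 0, -2],
    [4, 0, -1],
    [3, 0, 0],
    [0, 0, 0],
    [0, 0, 0]
  ],
  "dr": [
    [0, 0, 0],
    [0, 0, 0],
    [0, 0, 0],
    [0, 0, 0],
    [0, 0, 0]
  ]
}}

```text
time: 17.28
tcp_pos: [0.3872, -0.2061, 0.2181]
tcp_rot: [[-0.935, -0.356, 0.003], [-0.356, 0.935, -0.002], [-0.002, -0.002, -1.0]]
ft_force: [0.4, -0.5, -0.6]
gripper_width: 0.8
finger_force: 0.0
```

Run:
```python
from h import *
import pickle
st=observe(); fs={n:grab_frame(n) for n in("scene","side","wrist")}; pickle.dump((st,fs),open("f6.pkl","wb"))
w=fs["wrist"]["img"][:,:,::-1][100:400,80:480]
s=cv2.resize(fs["side"]["img"][175:275,200:333,::-1],(400,300),interpolation=cv2.INTER_CUBIC); a=cv2.resize(fs["scene"]["img"][170:270,230:363,::-1],(400,300),interpolation=cv2.INTER_CUBIC)
w2=cv2.resize(fs["wrist"]["img"][220:400,160:400,::-1],(400,300))
cv2.imwrite("pics/m6.png",np.vstack([np.hstack([w,a]),np.hstack([w2,s])]))
print(st["time"],st["tcp_pos"],st["ft_force"])
```

```text
17.2833 [ 0.38724149 -0.20608666  0.21809155] [ 0.41833992 -0.52907113 -0.60271043]
```

View pics/m6.png

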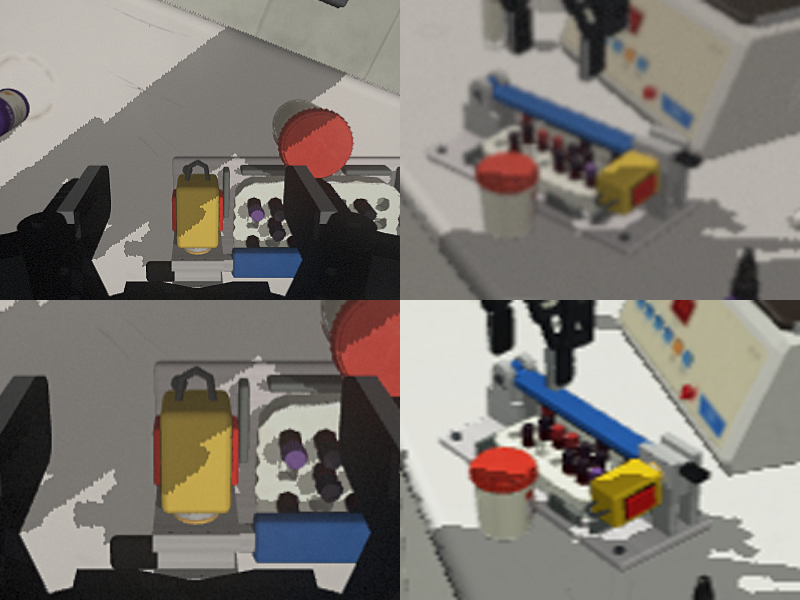

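The final picture shows the strap level, the pin straight in the clevis with its handle against the ring and red buttons out on both sides. The tray and cup haven't moved. I'll do one numeric check of seating depth.

Run:
```python
from h import *
import pickle
st,fs=pickle.load(open("f6.pkl","rb")); f=fs["wrist"]; c=cam(f,st); R=np.array(st["tcp_rot"])
hsv=cv2.cvtColor(f["img"],cv2.COLOR_RGB2HSV); m=cv2.inRange(hsv,(20,130,60),(35,255,255)); m[:, :240]=0; m[:,315:]=0
n,l,s,_=cv2.connectedComponentsWithStats(m); i=1+s[1:,4].argmax(); x,y,w,h=s[i,:4]; print(x,y,w,h)
ring=np.array([.5159,-.1608,.065])
# crop (197,248)->full; edges of flat top
for v in (y-.5,y+h-.5): 
    p=onz(c,(x+w/2,v),.083); q=p-ring; print(v,"axial from face mm",(q@-R[:,0]*1000).round(1),"lat",(q@R[:,1]*1000).round(1))
# clevis top near edge (first grey line ~ crop row): face top edge prediction
for z in(.065,.0755,.087): print(z,proj(c,[ring[0],ring[1],z]))
```

```text
256 274 43 74
273.5 axial from face mm -77.2 lat 1.8
347.5 axial from face mm -9.7 lat 1.9
0.065 [[275.36941776 344.70245283]]
0.0755 [[275.29754357 352.02756602]]
0.087 [[275.21351441 360.59154217]]
```

Run:
```python
from h import *
import pickle
st,fs=pickle.load(open("f6.pkl","rb")); f=fs["wrist"]; c=cam(f,st); R=np.array(st["tcp_rot"])
hsv=cv2.cvtColor(f["img"],cv2.COLOR_RGB2HSV); red=cv2.inRange(hsv,(0,120,40),(8,255,255))|cv2.inRange(hsv,(172,120,40),(180,255,255))
red[:, :240]=0; red[:,312:]=0; red[:275]=0; red[360:]=0
yl=cv2.inRange(hsv,(20,130,60),(35,255,255))
for v in range(292,332,6):
    xs=np.nonzero(red[v])[0]; ys=np.nonzero(yl[v,240:315])[0]+240
    if len(xs)>1:
        a,b=onz(c,(xs[0]-.5,v),.068),onz(c,(xs[-1]+.5,v),.068); p,q=onz(c,(ys[0]-.5,v),.083),onz(c,(ys[-1]+.5,v),.083)
        print(v,xs[0],xs[-1],"over buttons mm",(np.linalg.norm(a-b)*1000).round(1),"handle",(np.linalg.norm(p-q)*1000).round(1))
xs=np.nonzero(red.any(1))[0]; ring=np.array([.5159,-.1608,.065])
for v in(xs[0]-.5,xs[-1]+.5): print("button end axial",((onz(c,(252,v),.072)-ring)@-R[:,0]*1000).round(1))
# brass ring pixels in front of the handle
br=cv2.inRange(hsv,(10,60,60),(30,255,255)); print("cols 276:",[(v,hsv[v,276].tolist()) for v in range(340,372,2)])
# clevis face top edge at a column right of handle inside clevis
g=cv2.cvtColor(f["img"],cv2.COLOR_RGB2GRAY); print([(v,int(g[v,256])) for v in range(344,376,2)])
```

```text
292 253 301 over buttons mm 41.5 handle 33.8
298 252 303 over buttons mm 44.3 handle 33.9
304 252 303 over buttons mm 44.5 handle 34.1
310 252 302 over buttons mm 43.8 handle 34.3
316 252 302 over buttons mm 44.1 handle 34.4
322 252 302 over buttons mm 44.3 handle 34.6
328 252 302 over buttons mm 44.5 handle 33.9
button end axial -57.6
button end axial -18.8
cols 276: [(340, [23, 153, 192]), (342, [23, 156, 190]), (344, [23, 155, 192]), (346, [23, 160, 177]), (348, [21, 31, 158]), (350, [20, 5, 156]), (352, [19, 134, 145]), (354, [18, 124, 156]), (356, [15, 12, 82]), (358, [25, 18, 87]), (360, [10, 18, 87]), (362, [17, 11, 158]), (364, [13, 12, 155]), (366, [13, 14, 159]), (368, [20, 10, 154]), (370, [30, 9, 147])]
[(344, 58), (346, 84), (348, 87), (350, 83), (352, 79), (354, 82), (356, 83), (358, 83), (360, 80), (362, 158), (364, 151), (366, 155), (368, 157), (370, 145), (372, 159), (374, 160)]
```

Both buttons are fully out (44 mm), so the balls are behind the far cheek. The ball play is up to 3 mm, so I'll nudge the handle's rear with shut fingers to be sure the shoulder is seated.

Emit:
{"op": "send_rows", "data": {
  "offset": [
    [-2.1, 0, 0],
    [-2.1, 0, 0],
    [0, 0, 3.5],
    [0, 0, 3.5],
    [0, 0, 3.5]
  ],
  "dr": [
    [0, 0, 0],
    [0, 0, 0],
    [0, 0, 0],
    [0, 0, 0],
    [0, 0, 0]
  ],
  "fingers": 0
}}

```text
time: 17.85
tcp_pos: [0.4282, -0.1896, 0.11]
tcp_rot: [[-0.933, -0.36, 0.0], [-0.36, 0.933, 0.0], [-0.0, -0.0, -1.0]]
ft_force: [-0.1, -0.6, -1.4]
gripper_width: 0.09
finger_force: 0.0
```

Emit:
{"op": "send_rows", "data": {
  "offset": [
    [0, 0, 2.2],
    [0, 0, 2.2],
    [0, 0, 0],
    [0, 0, 0]
  ],
  "dr": [
    [0, 0, 0],
    [0, 0, 0],
    [0, 0, 0],
    [0, 0, 0]
  ]
}}

```text
time: 18.18
tcp_pos: [0.4267, -0.1895, 0.0661]
tcp_rot: [[-0.933, -0.359, -0.003], [-0.359, 0.933, 0.002], [0.002, 0.003, -1.0]]
ft_force: [0.4, 0.1, 0.9]
gripper_width: -0.001
finger_force: 0.0
```

```bash
python3 rel.py "[.4266,-.1908,.069]"
```

```text
18.1833 [ 0.4267 -0.1895  0.0661] tool cm [ 0.05 -0.12 -0.29] yaw 21.03 z [-0.003  0.002 -1.   ] [0.4 0.1 0.9] -0.001
```

Emit:
{"op": "send_rows", "data": {
  "offset": [
    [0, -0.1, -0.3],
    [-0.5, 0, 0],
    [-0.5, 0, 0],
    [0, 0, 0]
  ],
  "dr": [
    [0, 0, 0],
    [0, 0, 0],
    [0, 0, 0],
    [0, 0, 0]
  ]
}}

```text
time: 18.52
tcp_pos: [0.4384, -0.1879, 0.0721]
tcp_rot: [[-0.934, -0.358, 0.003], [-0.358, 0.934, -0.001], [-0.002, -0.002, -1.0]]
ft_force: [1.0, -0.7, -0.7]
gripper_width: 0.002
finger_force: 0.0
```

Emit:
{"op": "send_rows", "data": {
  "offset": [
    [-0.3, 0, 0],
    [-0.3, 0, 0],
    [0, 0, 0]
  ],
  "dr": [
    [0, 0, 0],
    [0, 0, 0],
    [0, 0, 0]
  ]
}}

```text
time: 18.77
tcp_pos: [0.4428, -0.1855, 0.0705]
tcp_rot: [[-0.934, -0.358, 0.0], [-0.358, 0.934, 0.0], [-0.0, -0.0, -1.0]]
ft_force: [0.3, 0.0, 0.1]
gripper_width: -0.003
finger_force: 0.0
```

Emit:
{"op": "send_rows", "data": {
  "offset": [
    [-0.2, 0, 0],
    [-0.2, 0, 0],
    [0, 0, 0]
  ],
  "dr": [
    [0, 0, 0],
    [0, 0, 0],
    [0, 0, 0]
  ]
}}

```text
time: 19.02
tcp_pos: [0.4462, -0.1842, 0.0703]
tcp_rot: [[-0.934, -0.358, -0.0], [-0.358, 0.934, 0.0], [-0.0, 0.0, -1.0]]
ft_force: [-0.3, 0.1, -0.4]
gripper_width: -0.0
finger_force: 0.0
```

Emit:
{"op": "send_rows", "data": {
  "offset": [
    [-0.2, 0, 0],
    [-0.1, 0, 0],
    [0, 0, 0]
  ],
  "dr": [
    [0, 0, 0],
    [0, 0, 0],
    [0, 0, 0]
  ]
}}

```text
time: 19.27
tcp_pos: [0.4479, -0.1837, 0.0703]
tcp_rot: [[-0.934, -0.357, -0.003], [-0.357, 0.934, -0.001], [0.003, 0.0, -1.0]]
ft_force: [-4.2, -1.3, 2.2]
gripper_width: -0.0
finger_force: 2.7
```

Emit:
{"op": "send_rows", "data": {
  "offset": [
    [-0.2, 0, 0],
    [0, 0, 0]
  ],
  "dr": [
    [0, 0, 0],
    [0, 0, 0]
  ]
}}

```text
time: 19.43
tcp_pos: [0.4481, -0.1838, 0.0703]
tcp_rot: [[-0.934, -0.356, -0.007], [-0.356, 0.934, -0.002], [0.007, 0.0, -1.0]]
ft_force: [-11.8, -5.1, 4.4]
gripper_width: -0.0
finger_force: 6.4
```

Emit:
{"op": "send_rows", "data": {
  "offset": [
    [-0.1, 0, 0],
    [0, 0, 0]
  ],
  "dr": [
    [0, 0, 0],
    [0, 0, 0]
  ]
}}

```text
time: 19.6
tcp_pos: [0.4482, -0.1839, 0.0702]
tcp_rot: [[-0.934, -0.356, -0.008], [-0.356, 0.935, -0.003], [0.009, 0.0, -1.0]]
ft_force: [-14.5, -5.6, 6.0]
gripper_width: -0.001
finger_force: 8.2
```

It stops hard, with the handle's rear 60 mm from the face, so the shoulder is seated. I'll back off, rise clear and hand in.

Emit:
{"op": "send_rows", "data": {
  "offset": [
    [1, 0, 0],
    [1, 0, 0],
    [1, 0, -2],
    [0, 0, -4],
    [0, 0, -4]
  ],
  "dr": [
    [0, 0, 0],
    [0, 0, 0],
    [0, 0, 0],
    [0, 0, 0],
    [0, 0, 0]
  ]
}}

```text
time: 20.02
tcp_pos: [0.4219, -0.1924, 0.1697]
tcp_rot: [[-0.934, -0.357, -0.003], [-0.357, 0.934, 0.002], [0.002, 0.003, -1.0]]
ft_force: [0.5, -0.5, 0.5]
gripper_width: -0.001
finger_force: 0.0
```

Emit:
{"op": "send_rows", "data": {
  "offset": [
    [0, 0, -3],
    [0, 0, 0],
    [0, 0, 0]
  ],
  "dr": [
    [0, 0, 0],
    [0, 0, 0],
    [0, 0, 0]
  ]
}}

```text
time: 20.27
tcp_pos: [0.4244, -0.1934, 0.203]
tcp_rot: [[-0.934, -0.358, 0.005], [-0.358, 0.934, -0.002], [-0.004, -0.004, -1.0]]
ft_force: [0.3, -0.0, -0.6]
gripper_width: 0.002
finger_force: 0.0
```

Run:
```python
from h import *
import pickle
st0,fs=pickle.load(open("f6.pkl","rb")); st=observe(); print(st["time"],st["tcp_pos"],st["ft_force"])
f=grab_frame("side"); d=np.abs(f["img"].astype(int)-fs["side"]["img"]).max(2)[215:270,215:330]; print("changed px",(d>60).sum())
print(hand_in())
```

```text
20.2667 [ 0.424379   -0.1933783   0.20304584] [ 0.27480611 -0.00173379 -0.55867725]
changed px 250
the job is handed in; nothing more can be done
None
```

I handed the job in at about 20 s: the strap is fully down, the pin is in with its shoulder against the clevis and both buttons sprung out, and the arm never touched the tray, cup, tube or bottle (I didn't re-measure the tube or bottle at the end).

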